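# Pack two sample tubes into the transport canister and snap its cap on

### The arm

A 7-joint arm with a two-finger parallel gripper is mounted at the origin on a cart in front of the work surface, level with it; the furniture and walls round the work are solid. World frame = base frame: x ahead of the robot, y to its left, z up, the work surface at z = 0. Lengths are in m, angles in rad, forces in N, time in s.
With the tool pointing down it reaches from about 0.35 to 0.9 m from the base axis. Payload 8.1 kg.
Tool frame: the origin (TCP) lies on the centre line of the jaws, within the pads' length; the fingertips stand 14 mm ahead of it and the grasp point (between the pads) lies 5 mm behind it; z points along the fingers, y is the line along which they close (so a half turn about z gives the same grasp; the last joint's range is limited). The gripper opens to 85 mm and grips with 20 to 120 N. Pads are 22 mm wide; open, the fingers measure 114 mm over their backs; the gripper's body (76 mm by 85 mm) begins 54 mm behind the grasp point. The pads swing forward as they close: fully open they stand 13 mm farther back than shut.
Start: joints at [1.066, 0.434, 0.025, 1.573, -0.012, 1.134, -0.075], TCP at [0.244, -0.575, 0.245] pointing down, gripper open.
Joint ranges: [-2.62, 2.62], [-0.44, 2.09], [-1.27, 1.32], [0.08, 2.57], [-1.32, 4.46], [0.12, 2], [-2.74, 2.74]. Speed limits (rad/s): [2.22, 2.22, 3.01, 3.01, 3.14, 3.14, 3.14].

### API

Orientations are given as a unit quaternion [w, x, y, z].
In Python, from station import arm, eyes gives the robot as it stands.
- The arm moves only by the shell command python3 -m creep 'ROWS' [FORCE]. ROWS is JSON, a list that holds one entry, the list of rows, each a list of 7 numbers: the opening, from 0 (shut) to 1 (fully open), then the shift along the world's x, y, z in cm, then the turn, a rotation vector about the world's x, y, z in rad. In form: [[[claw, tx, ty, tz, ax, ay, az], ...]]. A call has 1 to 12 rows; each row is the pose to reach, as a shift and turn from the pose commanded when the call began; what a row does not reach only later rows make up. A row lasts 1/8 s, in which the tool goes at most 62.5 mm and 10.7 degrees, less where a joint would pass 70% of its speed; a pose out of reach is approached as far as the arm can. A call with a gripper value outside its range is refused whole. The fingers move at their own pace and stop on an object; FORCE is the grip in N (left out, the last holds). Time passes only in rows, so rows that repeat a pose let the fingers close. It gives the time, the measured TCP pose, the force, the opening and the grip force at its end, in the units of the state.
- arm.observe(): the state, without advancing time (a new reading comes with each control period).
- eyes.snapshot(name): name is "side" or "top"; returns a dict with "img" (400x640x3 uint8, red, green, blue), "z_map" (400x640 float32, m along the optical axis (not along the pixel's ray), 0 where there is no reading), "intrinsics" (3x3 intrinsics, pixels), "R" (3x3) and "t" (3): a world point X has camera coordinates R X + t. Camera axes: x right, y down, z forward; pixel columns grow to the right and rows downward; lengths in m; the calibration is good to about 2 mm. A picture is of the moment at which its call begins.
- arm.close_job(): hands the job in; it is judged then, once.
The state is a dict: "t": time; "qpos": joint angles; "qd": joint speeds; "effort": joint torques, N m; "tool_pos": TCP position; "tool_rot": TCP orientation; "ft_force": force on the tool from outside, world axes, zero at the start; "torque": the same for the moment, N m; "finger_gap": finger opening in m; "grasp_force": force on a finger pad.
Only numpy, scipy, OpenCV 4.12 (cv2) and the standard library are available. Lean on these libraries where they do the work, as an engineer would, in place of code of your own. Each camera call takes 0.05 s, during which the arm holds its last target. There are 200 camera calls.

### The job

Take the two purple-topped sample tubes out of the white rack and drop them one by one into the two bores of the white transport canister; the yellow-topped tube waits for another courier and stays in the rack. Then set the blue snap cap over the canister's neck and press it straight down until it clicks, and keep pressing after it gives so that the dark seal under its rim is firmly squeezed. Finish like that, with the gripper still holding the cap pressed firmly home, nothing let go, and leave the sanitiser, stapler and stamp where they are.

Things in the scene. Friction and masses are not known exactly. Their poses are not given: they have to be found in the camera images.
- tube_a: closed sample tube with a purple closure, stands upright in the rack; 75 mm tall, 16 g; white labelled body 14 mm in diameter with a chamfered foot, purple closure 17 mm in diameter over the top 19 mm. Origin at the centre of its foot, z along the tube towards the closure
- tube_b: a second sample tube, the same in all respects, also with a purple closure
- tube_c: sample tube of the same size with a yellow closure, also in the rack; it must stay there. The label printer, fixed and under 200 mm tall, stands between the rack and the canister: carry tubes high over it
- rack: white tube rack fixed to the worktop, 46 x 164 x 52 mm, origin at the centre of its underside. Four 17 mm holes in a row along its y axis at y = -57, -19, 19, 57 mm; a tube stands in one with its foot 4 mm above the worktop; the top plate ends 50 mm up, so 29 mm of a tube shows. Which tube is in which hole varies; one is empty
- canister: white round transport canister with a blue band, fixed upright on the worktop on a black rubber foot 102 mm in diameter; origin at the centre of its underside, z up. Pot 80 mm in diameter up to the shoulder at z = 44 mm, then a neck 66 mm in diameter up to a tapered rim at z = 68 mm. Inside, a grey insert with two bores side by side along the canister's y axis
- bore_1 (a point): centre of the mouth of one bore of the canister, 58 mm above the worktop, 14 mm along +y of the canister from its axis. The bore is 17 mm in diameter and 46 mm deep with its floor 12 mm above the worktop; a seated tube's top is 87 mm above the worktop, 19 mm above the neck's rim
- bore_2 (a point): the same for the other bore, 14 mm along -y of the canister. Either purple-topped tube may go into either bore
- seal (a joint): how far the dark ring seal on the canister's shoulder is squeezed by the cap's rim, in m: 0 free, 0.003 fully squeezed. It is sprung: about 2 N starts it, about 6 N gives 1.2 mm and 12 N squeezes it fully; a clicked cap that is not pressed leaves it nearly free
- cap: blue domed snap cap, mouth down on the worktop; 80 mm in diameter, 77 mm tall, 60 g. Origin at the centre of its mouth (the lower rim), z up. Flat roof at z = 47 mm and on it a ribbed grip bar, 52 mm long along the cap's x, 18 mm wide along its y, 30 mm tall. Hollow (43 mm deep, 74 mm wide); a bead round the mouth leaves 68 mm, 1 mm all round on the neck. It fits at any yaw
- sanitiser: pump bottle of hand sanitiser, 48 x 75 x 184 mm, loose, left behind the rack; origin at the centre of its underside; leave it alone
- stapler: small red stapler, 64 x 116 x 37 mm, loose, behind the label printer; origin at the centre of its underside; leave it alone
- stamp: black and red self-inking stamp, 41 x 57 x 95 mm, loose, left behind the cap; origin at the centre of its underside; leave it alone
- neck (a point): point on the canister's axis at the height of its rim, 68 mm up. Three sprung catches stand out 3.5 mm from the neck 57 mm up. The cap's bead must be forced over them (about 10 N, most with its mouth 59 mm up), then it gives and drops with a click: mouth about 48 mm up; with the seal fully squeezed about 45 mm

How it is judged:
By the outcome, as a careful person would: the job done as asked, in the order asked, and still so for the second after the job is handed in, while the arm keeps its last pose, push and grip.
It also fails if it takes over 72 s, if anything falls off the work surface, if the arm or the gripper's body presses on something with over 40 N, if the wrist force passes 120 N, or if a joint passes its speed limit or range.

## Working session

There is one attempt and no reset: what is moved stays moved. The work goes in short steps, Python scripts to look and compute and a shell command to move; the robot and the scene stay as the last step left them, time stands still between calls to the robot, and variables do not carry over. Pictures are saved under pics/ and viewed, at most 10 in all, crops included, and the job is handed in when it is done.

```bash
ls; mkdir -p pics
python3 - <<'E'
from station import arm, eyes
import cv2, numpy as np
s=arm.observe(); print({k:np.round(v,3) for k,v in s.items()})
for n in("side","top"):
    d=eyes.snapshot(n); cv2.imwrite(f"pics/{n}0.png",d["img"][:,:,::-1]); np.savez(f"{n}0.npz",**d)
    print(n,d["intrinsics"],d["R"],d["t"], -d["R"].T@d["t"])
E
```

```text
pics
{'t': np.float64(0.0), 'qpos': array([ 1.066,  0.435,  0.025,  1.574, -0.012,  1.134, -0.075]), 'qd': array([ 0.   ,  0.001,  0.003, -0.   ,  0.   ,  0.001,  0.001]), 'effort': array([-1.0000e-03, -6.7047e+01,  1.0250e+00, -3.1622e+01,  1.6000e-02,
        1.2000e-02,  0.0000e+00]), 'tool_pos': array([ 0.244, -0.575,  0.245]), 'tool_rot': array([-0.001,  0.98 ,  0.2  , -0.   ]), 'ft_force': array([-0.884,  0.97 , -0.058]), 'torque': array([ 0.042,  0.01 , -0.008]), 'grasp_force': np.float64(0.0), 'finger_gap': np.float64(0.085)}
side [[415.86132606   0.         313.86530133]
 [  0.         415.86132606 202.4032139 ]
 [  0.           0.           1.        ]] [[ 0.99862568  0.05180436  0.00794109]
 [ 0.02826708 -0.40479846 -0.91396892]
 [-0.04413303  0.9129373  -0.40570649]] [-0.55574941  0.03715952  1.09423201] [ 0.60222701 -0.95513286  0.48231293]
top [[417.95058951   0.         315.7726104 ]
 [  0.         417.95058951 208.31372562]
 [  0.           0.           1.        ]] [[-0.00952668 -0.99994534 -0.00430827]
 [-0.98072452  0.01018428 -0.19512996]
 [ 0.19516317  0.00236629 -0.98076793]] [-0.01680742  0.55614447  1.0754045 ] [ 0.33538504 -0.02501515  1.16317028]
```

View pics/side0.png

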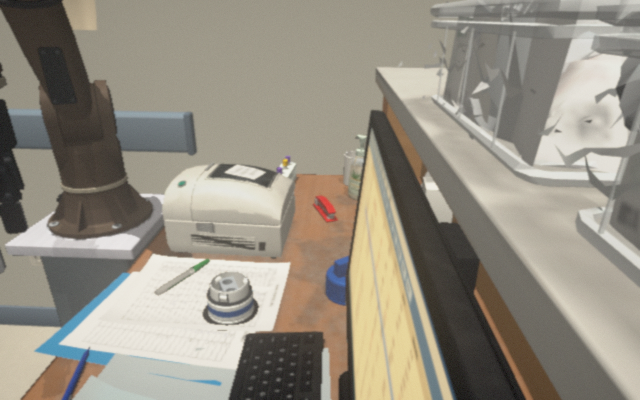

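View pics/top0.png

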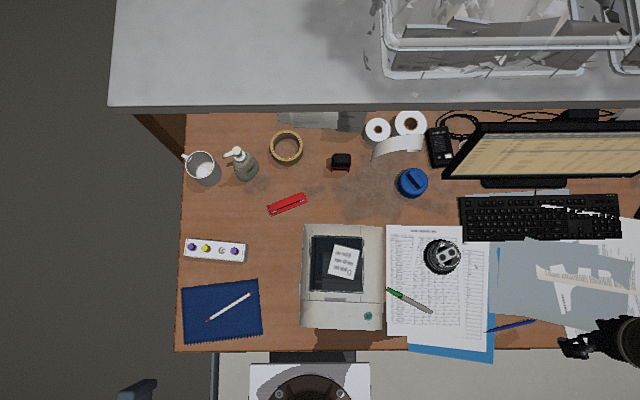

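The side view shows the canister at (231,296), the cap half hidden by the monitor at (340,282), and the rack behind the printer, with purple and yellow closures near (287,162). In the top view:

| Item | Pixel position |
|---|---|
| Rack | about (215,250) |
| Purple tube | (191,247) |
| Yellow tube | (206,248) |
| Empty hole | (222,251) |
| Purple tube | (234,251) |
| Canister | (443,256) |
| Cap | (412,182) |
| Printer | (342,277) |

```bash
cat > h.py <<'E'
import cv2,numpy as np
def load(n): 
    d=np.load(f"{n}.npz"); return {k:d[k] for k in d.files}
def ray(d,u,v):
    c=-d["R"].T@d["t"]; r=d["R"].T@np.linalg.inv(d["intrinsics"])@np.array([u,v,1.]); return c,r
def plane(d,u,v,z):
    c,r=ray(d,u,v); return c+r*(z-c[2])/r[2]
def pts(d):   # world point of every pixel from depth
    v,u=np.mgrid[:400,:640]; K=np.linalg.inv(d["intrinsics"])
    P=np.stack([u,v,np.ones_like(u)],-1)@K.T*d["z_map"][...,None]
    return (P-d["t"])@d["R"]
def tri(d1,p1,d2,p2):
    c1,r1=ray(d1,*p1);c2,r2=ray(d2,*p2)
    s=np.linalg.lstsq(np.stack([r1,-r2],1),c2-c1,rcond=None)[0]
    a,b=c1+r1*s[0],c2+r2*s[1]; return (a+b)/2,np.linalg.norm(a-b)
def blobs(m,amin=5):
    n,l,s,c=cv2.connectedComponentsWithStats(m.astype(np.uint8)); return [(c[i],s[i,4],l==i) for i in range(1,n) if s[i,4]>=amin]
E
python3 - <<'E'
from h import *
np.set_printoptions(precision=4,suppress=True)
for n in("top0","side0"):
    d=load(n);P=pts(d);h=cv2.cvtColor(d["img"],cv2.COLOR_RGB2HSV)
    H,S,V=cv2.split(h)
    for name,m in(("purple",(H>125)&(H<155)&(S>70)),("yellow",(H>18)&(H<32)&(S>110)&(V>90)),("blue",(H>100)&(H<122)&(S>150)&(V>50))):
        for c,a,mm in blobs(m):
            q=P[mm]; print(n,name,c,a,"med",np.median(q,0),"zmax",np.percentile(q[:,2],95),"ext",np.ptp(q,0))
d=load("top0");P=pts(d)
for (a,b,c,e) in((180,235,252,265),(300,222,385,332)):
    q=P[b:e,a:c].reshape(-1,3); print(np.histogram(q[:,2],bins=np.arange(-.01,.22,.01)))
im=d["img"][:,:,::-1]
A=cv2.resize(im[225:270,175:255],None,fx=7,fy=7,interpolation=cv2.INTER_CUBIC)[:280]
B=cv2.resize(im[155:285,385:475],None,fx=4,fy=4,interpolation=cv2.INTER_CUBIC)
w=np.zeros((600,800,3),np.uint8); B=B[:520]; 
w[:280,:440]=A[:, :440]; w[:520,440:]=B[:,:360]
w[300:580,:440]=cv2.resize(load("side0")["img"][145:185,265:310,::-1],(440,280),interpolation=cv2.INTER_CUBIC)
cv2.imwrite("pics/crop1.png",w)
E
```

```text
top0 purple [459.6 154.8] 5 med [ 0.6426 -0.3581  0.2333] zmax 0.24135445442331196 ext [0.0058 0.002  0.0193]
top0 purple [487.  179.6] 5 med [ 0.6384 -0.5059  0.0142] zmax 0.0862327253792441 ext [0.0144 0.0285 0.0757]
top0 purple [500.  183.6] 5 med [ 0.6281 -0.546   0.0156] zmax 0.018023213232270695 ext [0.0083 0.0064 0.0085]
top0 purple [603.7143 208.    ] 7 med [ 0.5556 -0.8246  0.0191] zmax 0.022749406941259983 ext [0.0113 0.0088 0.0092]
top0 purple [590.  234.2] 5 med [ 0.4837 -0.7779  0.0154] zmax 0.018819570153814264 ext [0.0088 0.0091 0.0037]
top0 purple [190.8 246.5] 40 med [0.4536 0.3038 0.0778] zmax 0.08209932564016922 ext [0.0145 0.0173 0.0197]
top0 purple [234.0541 250.4324] 37 med [0.4428 0.1909 0.0782] zmax 0.08195157118057783 ext [0.0171 0.0151 0.071 ]
top0 purple [603.  329.2] 5 med [ 0.2631 -0.5429  0.3725] zmax 0.3776454708431563 ext [0.0036 0.003  0.0097]
top0 purple [594.4 337.6] 5 med [ 0.2445 -0.548   0.3366] zmax 0.3413529712633457 ext [0.0044 0.0088 0.012 ]
top0 purple [601.2 345. ] 5 med [ 0.2356 -0.5399  0.3681] zmax 0.3711717219579175 ext [0.004  0.0022 0
[... 1099 characters left out ...]
95] zmax 0.010583208629755406 ext [0.0057 0.0167 0.0025]
(array([563, 465,  64,  12,  14, 457, 443,  19,  85,  24,   0,   0,   0,
         0,   0,   0,   0,   0,   0,   0,   0,   0]), array([-0.01,  0.  ,  0.01,  0.02,  0.03,  0.04,  0.05,  0.06,  0.07,
        0.08,  0.09,  0.1 ,  0.11,  0.12,  0.13,  0.14,  0.15,  0.16,
        0.17,  0.18,  0.19,  0.2 ,  0.21]))
(array([ 418,  391,    0,    0,    0,    1,    0,    0,    2,   10,    3,
         38,  248,  554,  917, 1289, 2330, 2948,  167,    0,    0,    0]), array([-0.01,  0.  ,  0.01,  0.02,  0.03,  0.04,  0.05,  0.06,  0.07,
        0.08,  0.09,  0.1 ,  0.11,  0.12,  0.13,  0.14,  0.15,  0.16,
        0.17,  0.18,  0.19,  0.2 ,  0.21]))
```

View pics/crop1.png

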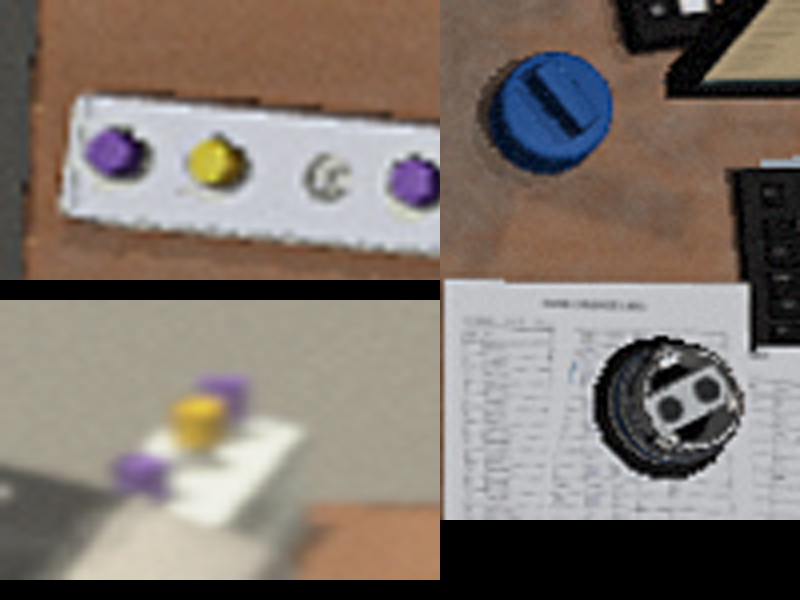

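The crop shows the purple tubes in the two outer holes, with yellow in the second hole and the third empty. The bores are at about (442.5,257) and (451.8,252.5) in the top image. The cap's grip bar runs diagonally.

Run:
```python
from h import *
from scipy.optimize import least_squares
np.set_printoptions(precision=4,suppress=True)
d=load("top0");s=load("side0");P=pts(d);Q=pts(s)
H,S,V=cv2.split(cv2.cvtColor(d["img"],cv2.COLOR_RGB2HSV))
# rack top outline
m=np.zeros((400,640),bool);m[232:268,178:252]=True
rk=m&(P[...,2]>.035)&(P[...,2]<.068)
rk=max(blobs(cv2.morphologyEx((m&(P[...,2]>.035)).astype(np.uint8),cv2.MORPH_CLOSE,np.ones((3,3)))),key=lambda b:b[1])[2]
cn=max(cv2.findContours(rk.astype(np.uint8),0,2)[0],key=cv2.contourArea)[:,0]
top=m&(P[...,2]>.044)&(P[...,2]<.058); print("rack top z",np.median(P[top][:,2]))
W=np.array([plane(d,u,v,.05)[:2] for u,v in cn],np.float32)
r=cv2.minAreaRect(W); bp=cv2.boxPoints(r); print("rack rect",r)
e=[bp[1]-bp[0],bp[2]-bp[1]]; e=max(e,key=np.linalg.norm); e/=np.linalg.norm(e); e*=np.sign(e[1]); print("axis",e,np.arctan2(-e[0],e[1]))
for k in(-.057,-.019,.019,.057): print("hole",np.array(r[0])+e*k)
for nm,u,v in(("A",191,247),("C",205,248),("B",234,250)):
    w=P[v-9:v+10,u-9:u+10]; f=(w[...,2]>.074)&(w[...,2]<.09); q=w[f]; vv,uu=np.nonzero(f); px=(uu.mean()+u-9,vv.mean()+v-9)
    print(nm,"depth med z",np.median(q[:,2]),"ctr",q[:,:2].mean(0),"midrange",(q.max(0)+q.min(0))/2,"plane79",px,plane(d,*px,.079),len(q))
# side view closures tops
Hs,Ss,Vs=cv2.split(cv2.cvtColor(s["img"],cv2.COLOR_RGB2HSV))
w=(Q[...,2]>.06)&(Q[...,2]<.09)&(Q[...,0]>.42)&(Q[...,0]<.48)&(Q[...,1]>.17)&(Q[...,1]<.33)
for c,a,mm in blobs(w): print("side tube",c,a,np.median(Q[mm],0))
# canister rim
def circ(q):
    f=lambda p:np.hypot(q[:,0]-p[0],q[:,1]-p[1])-p[2]
    return least_squares(f,[*q[:,:2].mean(0),.03],loss="soft_l1",f_scale=.002).x
for n,X in(("top",P),("side",Q)):
    w=(np.abs(X[...,0]-.435)<.07)&(np.abs(X[...,1]+.38)<.08)
    z=X[w][:,2]; print(n,"can hist",np.histogram(z,bins=np.arange(0,.085,.004))[0])
    q=X[w&(X[...,2]>.0635)&(X[...,2]<.075)]; print(" rim",len(q),np.median(q[:,2]),circ(q),(q.max(0)+q.min(0))/2)
# bores: dark grey blobs
for c,a,mm in blobs((V<70)&(np.hypot(*(np.mgrid[:400,:640]-np.array([254.8,447.1])[:,None,None]))<12)): print("dark",c,a,plane(d,*c,.058))
# cap
for n,X,dd in(("top",P,d),("side",Q,s)):
    w=(np.hypot(X[...,0]-.628,X[...,1]+.29)<.06)
    q=X[w&(X[...,2]>.068)&(X[...,2]<.09)]; 
    if len(q)>5: print(n,"bar",len(q),np.median(q[:,2]),cv2.minAreaRect(q[:,:2].astype(np.float32)),q.mean(0))
    q=X[w&(X[...,2]>.038)&(X[...,2]<.056)];print(n,"roof",len(q),np.median(q[:,2]),cv2.minEnclosingCircle(q[:,:2].astype(np.float32)))
    # bar side direction
m=(H>100)&(H<125)&(S>130)
b=[x for x in blobs(m&(np.hypot(P[...,0]-.628,P[...,1]+.29)<.06),100)]
for c,a,mm in b: print("cap mask",c,a)
```

```text
rack top z 0.04999271570135683
rack rect ((0.45091867446899414, 0.24729110300540924), (0.16725227236747742, 0.05370292812585831), 83.78067016601562)
axis [0.1083 0.9941] -0.10854771
hole [0.4447 0.1906]
hole [0.4489 0.2284]
hole [0.453  0.2662]
hole [0.4571 0.304 ]
A depth med z 0.07815483207159143 ctr [0.4535 0.3062] midrange [0.4535 0.3062 0.0783] plane79 (np.float64(189.85294117647058), np.float64(246.44117647058823)) [0.4534 0.3061 0.079 ] 34
C depth med z 0.07830105456446511 ctr [0.45   0.2684] midrange [0.4493 0.2684 0.0783] plane79 (np.float64(204.36363636363637), np.float64(247.63636363636363)) [0.4499 0.2682 0.079 ] 33
B depth med z 0.07845720997026456 ctr [0.4418 0.1925] midrange [0.4406 0.1937 0.0783] plane79 (np.float64(233.40625), np.float64(250.5)) [0.4417 0.1924 0.079 ] 32
side tube [285.5588 161.    ] 68 [0.4534 0.2659 0.0742]
side tube [278.6857 169.7714] 35 [0.4445 0.1869 0.0763]
top can hist [530 922 541 177  81  27  18  28  21  31  36  90  80  45 125  85  52  29
   1   0   0]
 rim 91 0.06681529560548657 [ 0.4272 -0.3647  0.0311] [ 0.4285 -0.3657  0.068 ]
side can 
[... 367 characters left out ...]
6] 25 [ 0.4218 -0.3541  0.058 ]
dark [451.2432 261.    ] 74 [ 0.4105 -0.3768  0.058 ]
dark [437.1429 260.2857] 7 [ 0.4128 -0.3399  0.058 ]
top bar 141 0.076574528352173 ((0.6319119334220886, -0.2930072844028473), (0.05141357332468033, 0.01949334144592285), 36.02531433105469) [ 0.6308 -0.2922  0.0762]
top roof 456 0.04637856926095428 ((0.6315383911132812, -0.29270923137664795), 0.03993649780750275)
side bar 130 0.07708266953485622 ((0.6242253184318542, -0.3015661835670471), (0.03204120695590973, 0.01956968568265438), 34.84884262084961) [ 0.6211 -0.3058  0.0755]
side roof 286 0.047349200954270254 ((0.6145458221435547, -0.30232927203178406), 0.03409670665860176)
cap mask [412.259  182.6417] 695
```

Run:
```python
from h import *
np.set_printoptions(precision=3,suppress=True)
d=load("top0");s=load("side0")
X=np.concatenate([pts(load(n))[load(n)["z_map"]>0] for n in("top0","side0")])
c=np.array([.6317,-.2928])
r=np.hypot(X[:,0]-c[0],X[:,1]-c[1])
for zl in np.arange(.09,.7,.05):
    m=(X[:,2]>zl)&(X[:,2]<zl+.05)&(X[:,0]>.4)
    if m.any():
        q=X[m]; k=np.argmin(r[m]); print("z",zl.round(2),"near cap",q[k],r[m][k].round(3),"min x",q[np.argmin(q[:,0])])
```

```text
z 0.09 near cap [ 0.63  -0.357  0.12 ] 0.064 min x [0.4   0.426 0.091]
z 0.14 near cap [ 0.636 -0.357  0.155] 0.065 min x [0.4   0.419 0.172]
z 0.19 near cap [ 0.641 -0.357  0.21 ] 0.065 min x [0.4   0.424 0.198]
z 0.24 near cap [ 0.644 -0.357  0.26 ] 0.066 min x [0.4   0.418 0.27 ]
z 0.29 near cap [ 0.647 -0.358  0.297] 0.067 min x [0.4   0.421 0.314]
z 0.34 near cap [ 0.653 -0.357  0.352] 0.068 min x [0.4   0.412 0.345]
z 0.39 near cap [ 0.706 -0.221  0.41 ] 0.103 min x [0.4   0.42  0.416]
z 0.44 near cap [ 0.747 -0.258  0.442] 0.121 min x [0.4   0.419 0.458]
z 0.49 near cap [ 0.757 -0.286  0.499] 0.125 min x [0.4   0.422 0.512]
z 0.54 near cap [ 0.803 -0.299  0.541] 0.171 min x [0.4   0.421 0.544]
z 0.59 near cap [0.617 0.417 0.591] 0.71 min x [0.454 0.419 0.591]
z 0.64 near cap [0.728 0.42  0.64 ] 0.719 min x [0.728 0.42  0.64 ]
```

```bash
python3 -m creep '[[[1,4,9,2,0,0,0.15],[1,9,14,5,0,0,0.3],[1,14,19,7.5,0,0,0.45],[1,19,24,7.5,0,0,0.6],[1,21,30,7.5,0,0,0.75],[1,21,36,7.5,0,0,0.9],[1,21,42,7.5,0,0,1.06],[1,21,48,7.5,0,0,1.06],[1,21,54,7.5,0,0,1.06],[1,21,60,7.5,0,0,1.06]]]' 40
```

```text
t: 1.35
tool_pos: [0.4533, -0.0204, 0.3202]
tool_rot: [0.0, 0.745, 0.667, -0.0]
ft_force: [1.4, -0.1, 0.5]
finger_gap: 0.0851
grasp_force: 0.0
```

```bash
python3 -m creep '[[[1,0,6,0,0,0,0],[1,0,12,0,0,0,0],[1,0,18,0,0,0,0],[1,0,24,-3,0,0,0],[1,0,28,-8,0,0,0],[1,0,29,-13,0,0,0],[1,0,29,-17,0,0,0],[1,0,29,-17,0,0,0],[1,0,29,-17,0,0,0],[1,0,29,-17,0,0,0]]]'; python3 -c "
from station import arm; s=arm.observe(); print(s['tool_pos'],s['qd'],s['ft_force'])"
```

```text
t: 2.6
tool_pos: [0.4548, 0.2683, 0.1522]
tool_rot: [0.0, 0.745, 0.667, 0.002]
ft_force: [-0.2, -0.4, 0.2]
finger_gap: 0.0854
grasp_force: 0.0
[0.45482379 0.26825717 0.15218608] [-0.00121193 -0.00037524  0.000252    0.00460063  0.00092422 -0.00436885
 -0.00119887] [-0.2493671  -0.35900408  0.15552884]
```

```bash
python3 -m creep '[[[1,-0.1,3.8,0,0,0,0],[1,-0.1,3.8,-1,0,0,0],[1,-0.1,3.8,-4,0,0,0],[1,-0.1,3.8,-7,0,0,0],[1,-0.1,3.8,-8.2,0,0,0],[1,-0.1,3.8,-8.2,0,0,0],[0,-0.1,3.8,-8.2,0,0,0],[0,-0.1,3.8,-8.2,0,0,0],[0,-0.1,3.8,-8.2,0,0,0],[0,-0.1,3.8,-8.2,0,0,0],[0,-0.1,3.8,-8.2,0,0,0],[0,-0.1,3.8,-8.2,0,0,0]]]' 40
```

```text
t: 4.1
tool_pos: [0.453, 0.306, 0.0686]
tool_rot: [0.0, 0.745, 0.668, 0.0]
ft_force: [0.4, 0.3, 5.1]
finger_gap: 0.0156
grasp_force: 39.0
```

```bash
python3 -m creep '[[[0,0,0,3,0,0,0],[0,0,0,7,0,0,0],[0,0,0,13,0,0,0],[0,0,0,19,0,0,0],[0,0,0,25,0,0,0],[0,0,0,25,0,0,0],[0,0,0,25,0,0,0]]]'
python3 - <<'E'
from station import arm,eyes
import cv2,numpy as np
print(arm.observe()["tool_pos"])
o=[]
for n in("side","top"):
    d=eyes.snapshot(n); np.savez(f"{n}1.npz",**d); o.append(d["img"])
a=cv2.resize(o[0][90:200,220:330],(400,400)); b=cv2.resize(o[1][190:290,150:250],(400,400))
cv2.imwrite("pics/c2.png",np.hstack([a,b])[:,:,::-1])
E
```

```text
t: 4.97
tool_pos: [0.4525, 0.3053, 0.3176]
tool_rot: [0.0, 0.745, 0.667, -0.0]
ft_force: [-0.3, -0.6, -0.6]
finger_gap: 0.0156
grasp_force: 39.7
[0.4525005  0.30530959 0.31758352]
```

View pics/c2.png

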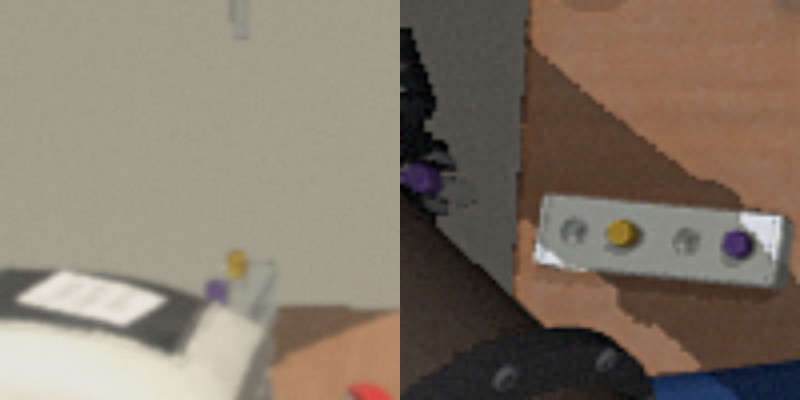

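The tube hangs straight in the jaws, seen at (240,25) left in the side view and (423,178) in the top view. The yellow tube is untouched, so I'm carrying this one over.

```bash
python3 -m creep '[[[0,0,-6,0,0,0,0],[0,0,-12,0,0,0,0],[0,0,-18,0,0,0,0],[0,0,-24,0,0,0,0],[0,0,-30,0,0,0,0.1],[0,0,-36,0,0,0,0.2],[0,0,-42,0,0,0,0.3],[0,-0.5,-48,0,0,0,0.4],[0,-1,-54,0,0,0,0.5],[0,-1.8,-60,0,0,0,0.565],[0,-1.8,-66,0,0,0,0.565],[0,-1.8,-68.5,0,0,0,0.565]]]'; python3 -m creep '[[[0,0,0,-5,0,0,0],[0,0,0,-10,0,0,0],[0,0,0,-14,0,0,0],[0,0,0,-15,0,0,0],[0,0,0,-15,0,0,0],[0,0,0,-15,0,0,0]]]'
python3 - <<'E'
from station import arm,eyes
import cv2,numpy as np
print(arm.observe()["tool_pos"],arm.observe()["tool_rot"])
o=[]
for n in("side","top"):
    d=eyes.snapshot(n); np.savez(f"{n}2.npz",**d); o.append(d["img"])
a=cv2.resize(o[0][220:340,180:300],(400,400),interpolation=2); b=cv2.resize(o[1][190:290,400:500],(400,400),interpolation=2)
cv2.imwrite("pics/c3.png",np.hstack([a,b])[:,:,::-1])
E
```

```text
t: 6.58
tool_pos: [0.4326, -0.383, 0.3159]
tool_rot: [-0.002, 0.531, 0.847, -0.0]
ft_force: [-0.0, 0.5, 0.8]
finger_gap: 0.016
grasp_force: 39.7
t: 7.32
tool_pos: [0.4356, -0.3798, 0.1697]
tool_rot: [0.001, 0.529, 0.849, -0.0]
ft_force: [-0.3, 0.4, -0.6]
finger_gap: 0.0155
grasp_force: 39.7
[ 0.43562888 -0.37975199  0.16973294] [ 1.20071626e-03  5.29015272e-01  8.48611450e-01 -8.30291919e-05]
```

View pics/c3.png

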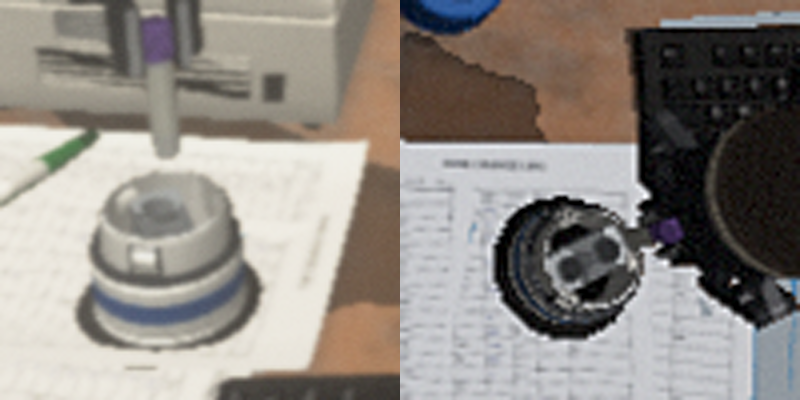

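The tube is held above the canister, with its foot near (165,155) in the left crop. I'll check its lean and offset by depth in both views.

Run:
```python
from h import *
np.set_printoptions(precision=4,suppress=True)
s=load("side2");Q=pts(s)
# expected image of tube points vs. found centreline rows
def proj(d,X): c=d["R"]@X+d["t"]; k=d["intrinsics"]@c; return k[:2]/k[2]
t=np.array([.4356,-.3798])
for z in(.170,.150,.13,.12,.115,.11):
    u,v=proj(s,np.array([*t,z])); v=int(round(v))
    # tube pixels on that row: depth near expected
    row=s["z_map"][v]; e=(s["R"]@np.array([*t,z])+s["t"])[2]
    us=np.nonzero((abs(row-e+.005)<.02)&(abs(np.arange(640)-u)<14))[0]
    if len(us): print(z,(round(u,1),v),"found",us.min(),us.max(),us.mean(),"width",len(us),"depth err",np.median(row[us])-e+.007, "px/mm",415.9/e/1000)
# bores in current top image
d=load("top2");V=d["img"].max(2)
for c,a,mm in blobs((V<75)&(np.hypot(*(np.mgrid[:400,:640]-np.array([254.8,447.1])[:,None,None]))<12)): print("dark",c,a,plane(d,*c,.058))
X=pts(s);w=(np.hypot(X[...,0]-.434,X[...,1]+.379)<.012)|(np.hypot(X[...,0]-.422,X[...,1]+.354)<.012)
# bores in side view
g=s["img"].max(2)
for p in((.4341,-.3792,.058),(.4218,-.3541,.058)): print("side bore expected",proj(s,np.array(p)))
for c,a,mm in blobs((g[268:295,215:245]<135),8): print("side dark",c+[215,268],a,plane(s,*(c+[215,268]),.058))
```

```text
0.17 (np.float64(226.1), 233) found 213 240 226.5 width 28 depth err -0.00039163611198712086 px/mm 0.6308167709883946
0.15 (np.float64(227.1), 244) found 223 231 227.0 width 9 depth err 0.0022593097083892727 px/mm 0.6231476214426508
0.13 (np.float64(228.1), 254) found 224 232 228.0 width 9 depth err 0.0007011543286617955 px/mm 0.615662707297762
0.12 (np.float64(228.5), 260) found 225 233 229.0 width 9 depth err 0.002120027717212974 px/mm 0.6119872762578826
0.115 (np.float64(228.7), 262) found 225 233 229.0 width 9 depth err 0.0009598753211412731 px/mm 0.6101659681679985
0.11 (np.float64(229.0), 265) found 226 233 229.5 width 8 depth err 0.0016283934267785566 px/mm 0.6083554685393933
dark [443.0877 248.1053] 57 [ 0.4446 -0.3577  0.058 ]
dark [456.6364 249.0909] 11 [ 0.4416 -0.3933  0.058 ]
dark [451.1515 252.1515] 33 [ 0.4337 -0.3782  0.058 ]
dark [442.6129 256.4839] 31 [ 0.4226 -0.355   0.058 ]
dark [451.1558 260.9221] 77 [ 0.4107 -0.3766  0.058 ]
dark [437.1429 260.2857] 7 [ 0.4128 -0.3399  0.058 ]
side bore expected [230.4818 290.7922]
side bore expected [226.8988 281.9514]
side dark [226.8707 285.4966] 147 [ 0.4243 -0.3645  0.058 ]
```

```bash
python3 -m creep '[[[0,-0.15,0.1,-1,0,0,0],[0,-0.15,0.1,-3.5,0,0,0],[0,-0.15,0.1,-4,0,0,0],[0,-0.15,0.1,-4,0,0,0],[0,-0.15,0.1,-4.5,0,0,0],[0,-0.15,0.1,-5,0,0,0],[0,-0.15,0.1,-5.5,0,0,0],[0,-0.15,0.1,-5.8,0,0,0]]]'
```

```text
t: 8.43
tool_pos: [0.4332, -0.3783, 0.1099]
tool_rot: [-0.0, 0.529, 0.849, 0.0]
ft_force: [0.3, -0.6, 0.1]
finger_gap: 0.0153
grasp_force: 39.7
```

```bash
python3 -m creep '[[[0,0.05,0,-0.6,0,0,0],[0,0.05,0,-1.2,0,0,0],[0,0.05,0,-1.8,0,0,0],[0,0.05,0,-1.8,0,0,0],[0.5,0.05,0,-1.8,0,0,0],[0.5,0.05,0,-1.8,0,0,0],[0.5,0.05,0,-1.8,0,0,0],[0.5,0.05,0,-1.8,0,0,0],[0.5,0.05,0,2,0,0,0],[0.5,0.05,0,8,0,0,0],[0.5,0.05,0,14,0,0,0],[0.5,0.05,0,20,0,0,0]]]'
python3 - <<'E'
from h import *
from station import arm,eyes
print(arm.observe()["tool_pos"])
for n in("side","top"):
    d=eyes.snapshot(n); np.savez(f"{n}3.npz",**d); P=pts(d)
    H,S,V=cv2.split(cv2.cvtColor(d["img"],cv2.COLOR_RGB2HSV))
    for c,a,mm in blobs((H>125)&(H<155)&(S>70)&(abs(P[...,1]+.37)<.06)&(P[...,0]<.5),8): print(n,c,a,np.median(P[mm],0),np.percentile(P[mm][:,2],95))
E
```

```text
t: 9.93
tool_pos: [0.4335, -0.378, 0.3124]
tool_rot: [0.0, 0.529, 0.849, 0.0]
ft_force: [1.0, 0.3, -0.6]
finger_gap: 0.0427
grasp_force: 0.0
[ 0.43346933 -0.37799103  0.31236127]
side [229.2        277.72727273] 55 [ 0.43464096 -0.38272348  0.08765831] 0.08888607656741165
top [453.43181818 251.        ] 44 [ 0.4340908  -0.37533202  0.08564815] 0.08948686423761344
```

```bash
python3 -m creep '[[[0.5,0.2,6,0,0,0,-0.1],[0.5,0.4,12,0,0,0,-0.2],[0.8,0.8,18,0,0,0,-0.3],[1,0.8,24,0,0,0,-0.4],[1,0.8,30,0,0,0,-0.5],[1,0.8,36,0,0,0,-0.565],[1,0.8,42,0,0,0,-0.565],[1,0.8,48,0,0,0,-0.565],[1,0.8,54,0,0,0,-0.565],[1,0.8,57,0,0,0,-0.565],[1,0.8,57,-4,0,0,-0.565],[1,0.8,57,-10,0,0,-0.565]]]'; python3 -m creep '[[[1,0,0,-2,0,0,0],[1,0,0,-4,0,0,0],[1,0,0,-4,0,0,0],[1,0,0,-4,0,0,0]]]'
```

```text
t: 11.52
tool_pos: [0.4427, 0.1929, 0.21]
tool_rot: [0.001, 0.744, 0.668, 0.002]
ft_force: [1.1, 0.5, -0.8]
finger_gap: 0.0853
grasp_force: 0.0
t: 12.02
tool_pos: [0.4419, 0.192, 0.1708]
tool_rot: [0.0, 0.745, 0.668, 0.0]
ft_force: [-0.7, 0.3, 0.0]
finger_gap: 0.0852
grasp_force: 0.0
```

```bash
python3 -m creep '[[[1,0,0,-4,0,0,0],[1,0,0,-8,0,0,0],[1,0,0,-10,0,0,0],[1,0,0,-10,0,0,0],[1,0,0,-10,0,0,0],[0,0,0,-10,0,0,0],[0,0,0,-10,0,0,0],[0,0,0,-10,0,0,0],[0,0,0,-10,0,0,0],[0,0,0,-10,0,0,0],[0,0,0,-10,0,0,0]]]'; python3 -m creep '[[[0,0,0,3,0,0,0],[0,0,0,7,0,0,0],[0,0,0,13,0,0,0],[0,0,0,19,0,0,0],[0,0,0,25,0,0,0],[0,0,0,25,0,0,0],[0,0,0,25,0,0,0]]]'
```

```text
t: 13.4
tool_pos: [0.4419, 0.1919, 0.0704]
tool_rot: [0.0, 0.745, 0.668, 0.0]
ft_force: [0.4, 0.2, 4.4]
finger_gap: 0.0154
grasp_force: 39.0
t: 14.28
tool_pos: [0.4414, 0.1914, 0.3197]
tool_rot: [0.0, 0.745, 0.667, -0.0]
ft_force: [0.6, -0.2, -1.8]
finger_gap: 0.0154
grasp_force: 39.4
```

```bash
python3 -m creep '[[[0,0,-6,0,0,0,0],[0,0,-12,0,0,0,0.1],[0,0,-18,0,0,0,0.2],[0,0,-24,0,0,0,0.3],[0,0,-30,0,0,0,0.4],[0,-0.5,-36,0,0,0,0.5],[0,-1,-42,0,0,0,0.565],[0,-1.9,-48,0,0,0,0.565],[0,-1.9,-54,0,0,0,0.565],[0,-1.9,-54.6,0,0,0,0.565],[0,-1.9,-54.6,0,0,0,0.565]]]'; python3 -m creep '[[[0,0,0,-5,0,0,0],[0,0,0,-10,0,0,0],[0,0,0,-13.5,0,0,0],[0,0,0,-14,0,0,0],[0,0,0,-14,0,0,0],[0,0,0,-14,0,0,0]]]'
python3 - <<'E'
from h import *
from station import arm,eyes
t=arm.observe()["tool_pos"];print(t)
s=eyes.snapshot("side");np.savez("side4.npz",**s)
def proj(d,X): c=d["R"]@X+d["t"]; k=d["intrinsics"]@c; return k[:2]/k[2]
for z in(.15,.14,.13,.12):
    u,v=proj(s,np.array([t[0],t[1],z])); v=int(round(v));row=s["z_map"][v]; e=(s["R"]@np.array([t[0],t[1],z])+s["t"])[2]
    us=np.nonzero((abs(row-e+.005)<.02)&(abs(np.arange(640)-u)<14))[0]
    if len(us): print(z,u,us.mean(),len(us),np.median(row[us])-e+.007)
E
```

```text
t: 15.65
tool_pos: [0.4222, -0.3537, 0.3183]
tool_rot: [-0.002, 0.529, 0.849, 0.0]
ft_force: [0.9, -0.1, -0.9]
finger_gap: 0.0155
grasp_force: 39.4
t: 16.4
tool_pos: [0.4238, -0.3543, 0.1819]
tool_rot: [0.001, 0.529, 0.849, -0.0]
ft_force: [0.4, -0.1, -0.1]
finger_gap: 0.0155
grasp_force: 39.4
[ 0.42378309 -0.35434542  0.1819101 ]
0.15 223.78670565237135 224.0 9 0.0030233914101468412
0.14 224.2648615665723 224.0 9 0.0034894845519634005
0.13 224.73746927174085 224.5 8 0.002104257427056327
0.12 225.20462477755268 225.5 8 0.001996596258264976
```

```bash
python3 -m creep '[[[0,-0.12,0,-1,0,0,0],[0,-0.12,0,-4.5,0,0,0],[0,-0.12,0,-5.2,0,0,0],[0,-0.12,0,-5.2,0,0,0],[0,-0.12,0,-5.7,0,0,0],[0,-0.12,0,-6.2,0,0,0],[0,-0.12,0,-6.7,0,0,0],[0,-0.12,0,-7.1,0,0,0]]]'
```

```text
t: 17.45
tool_pos: [0.4215, -0.3543, 0.109]
tool_rot: [0.0, 0.529, 0.849, 0.0]
ft_force: [0.8, -0.8, 0.0]
finger_gap: 0.0153
grasp_force: 39.4
```

```bash
python3 -m creep '[[[0,0.05,0,-0.6,0,0,0],[0,0.05,0,-1.2,0,0,0],[0,0.05,0,-1.7,0,0,0],[0,0.05,0,-1.7,0,0,0],[0.5,0.05,0,-1.7,0,0,0],[0.5,0.05,0,-1.7,0,0,0],[0.5,0.05,0,-1.7,0,0,0],[0.5,0.05,0,-1.7,0,0,0],[0.5,0.05,0,2,0,0,0],[0.5,0.05,0,8,0,0,0],[0.5,0.05,0,14,0,0,0],[0.5,0.05,0,17,0,0,0]]]'
python3 - <<'E'
from h import *
from station import arm,eyes
print(arm.observe()["tool_pos"])
for n in("side","top"):
    d=eyes.snapshot(n); np.savez(f"{n}5.npz",**d); P=pts(d)
    H,S,V=cv2.split(cv2.cvtColor(d["img"],cv2.COLOR_RGB2HSV))
    for c,a,mm in blobs((H>125)&(H<155)&(S>70)&(abs(P[...,1]+.37)<.06)&(P[...,0]<.5),8): print(n,c,a,np.median(P[mm],0),np.percentile(P[mm][:,2],95))
cv2.imwrite("pics/top5.png",d["img"][100:400,300:640,::-1])
E
```

```text
t: 18.95
tool_pos: [0.423, -0.3546, 0.2829]
tool_rot: [0.002, 0.529, 0.849, -0.0]
ft_force: [0.5, -0.2, -0.7]
finger_gap: 0.043
grasp_force: 0.0
[ 0.42295568 -0.35460865  0.28290879]
side [227.93269231 273.15384615] 104 [ 0.42908058 -0.37155364  0.08744927] 0.08856909163601272
top [453.37209302 251.18604651] 43 [ 0.43398967 -0.37423736  0.08602204] 0.0893051504889616
top [443.80487805 255.80487805] 41 [ 0.42168829 -0.3489386   0.08605956] 0.09047867314539816
```

View pics/top5.png

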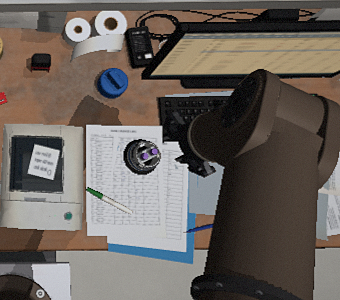

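Both purple closures are seated in the canister, at (142–153,153) in the crop. Before I reach for the cap beside the monitor, I'll measure how wide the wrist is.

Run:
```python
from h import *
np.set_printoptions(precision=3,suppress=True)
s=load("side4");Q=pts(s)[s["z_map"]>0];t=np.array([.4238,-.3543,.1819])
r=Q-t; a=np.deg2rad(26.1); w=r[:,0]*np.cos(a)+r[:,1]*np.sin(a); u=-r[:,0]*np.sin(a)+r[:,1]*np.cos(a)
rad=np.hypot(r[:,0],r[:,1])
for h in np.arange(.0,.42,.03):
    m=(r[:,2]>h)&(r[:,2]<h+.03)&(rad<.16)
    if m.sum()>5: print("h",h.round(2),m.sum(),"w",np.percentile(w[m],[1,99]),"u",np.percentile(u[m],[1,99]),"-y",-np.percentile(r[m][:,1],1))
# cap bar again, top5
d=load("top5");P=pts(d);X=P
k=(np.hypot(X[...,0]-.632,X[...,1]+.293)<.06)
q=X[k&(X[...,2]>.070)&(X[...,2]<.09)]; print("bar",np.median(q[:,2]),cv2.minAreaRect(q[:,:2].astype(np.float32)),q.mean(0))
C=np.cov(q[:,:2].T);e=np.linalg.eigh(C)[1][:,1];print("pca",np.degrees(np.arctan2(e[1],e[0])))
b=max(blobs(k&(X[...,2]>.070)&(X[...,2]<.09)),key=lambda b:b[1])
W=np.array([plane(d,u,v,.077)[:2] for v,u in zip(*np.nonzero(b[2]))],np.float32);print("rect77",cv2.minAreaRect(W),W.mean(0))
# base circle by mask at roof height contour
```

```text
h 0.0 416 w [-0.023  0.021] u [-0.013  0.009] -y 0.0175192513854955
h 0.03 797 w [-0.049  0.048] u [-0.018  0.011] -y 0.03277557019663118
h 0.06 1260 w [-0.063  0.059] u [-0.021  0.007] -y 0.03819399514989041
h 0.09 876 w [-0.043  0.04 ] u [-0.037  0.004] -y 0.03742134010170606
h 0.12 1040 w [-0.038  0.034] u [-0.039 -0.003] -y 0.038879032133707664
h 0.15 1021 w [-0.04   0.034] u [-0.043  0.003] -y 0.04320730215696243
h 0.18 1332 w [-0.042  0.037] u [-0.043 -0.004] -y 0.04362385782027463
h 0.21 1376 w [-0.041  0.04 ] u [-0.042 -0.003] -y 0.04227784440986246
h 0.24 1554 w [-0.041  0.048] u [-0.042 -0.   ] -y 0.04225428684773752
h 0.27 1551 w [-0.041  0.036] u [-0.042 -0.004] -y 0.04282209447594956
h 0.3 1389 w [-0.055  0.054] u [-0.054  0.005] -y 0.05553493588556099
bar 0.07650645049867161 ((0.6316909193992615, -0.29277902841567993), (0.05177793651819229, 0.020290058106184006), 38.82176208496094) [ 0.631 -0.292  0.076]
pca -143.87337030313822
rect77 ((0.6306141018867493, -0.29171016812324524), (0.05150263383984566, 0.020509138703346252), 37.34275436401367) [ 0.631 -0.292]
```

```bash
python3 -m creep '[[[0.45,2,3,-2,0,0,-0.15],[0.45,4,6,-4,0,0,-0.3],[0.45,6,9,-6,0,0,-0.45],[0.45,8,9,-8,0,0,-0.6],[0.45,10,9,-9,0,0,-0.75],[0.45,12,9,-9,0,0,-0.9],[0.45,14,9,-9,0,0,-1.05],[0.45,16,9,-9,0,0,-1.2],[0.45,18,9,-9,0,0,-1.3],[0.45,18,9,-9,0,0,-1.372],[0.45,18,9,-9,0,0,-1.372],[0.45,18,9,-9,0,0,-1.372]]]' 60; python3 -c "
from station import arm; s=arm.observe(); print(s['tool_pos'],s['tool_rot'],s['qpos'])"
```

```text
t: 20.55
tool_pos: [0.6015, -0.2642, 0.1887]
tool_rot: [-0.0, 0.947, 0.322, -0.0]
ft_force: [-0.4, -0.2, -0.1]
finger_gap: 0.0383
grasp_force: 0.0
[ 0.60154219 -0.26423759  0.18869648] [-2.03623543e-04  9.46666918e-01  3.22213515e-01 -3.93735677e-04] [ 0.39035501  0.53690435 -0.08874038  1.54937662  0.05219604  1.05850079
 -0.62625714]
```

```bash
python3 -m creep '[[[0.45,2,-1.2,0,0,0,0],[0.45,3.6,-2.3,-1,0,0,0],[0.45,3.6,-2.3,-3,0,0,0],[0.45,3.6,-2.3,-5,0,0,0],[0.45,3.6,-2.3,-7,0,0,0],[0.45,3.6,-2.3,-7,0,0,0]]]'
python3 - <<'E'
from h import *
from station import eyes,arm
print(arm.observe()["tool_pos"])
o=[]
for n in("side","top"):
    d=eyes.snapshot(n); np.savez(f"{n}6.npz",**d); o.append(d["img"])
a=cv2.resize(o[0][180:320,280:420],(400,400),interpolation=2); b=cv2.resize(o[1][110:230,350:470],(400,400),interpolation=2)
cv2.imwrite("pics/c6.png",np.hstack([a,b])[:,:,::-1])
E
```

```text
t: 21.3
tool_pos: [0.6367, -0.2869, 0.1173]
tool_rot: [-0.001, 0.947, 0.322, -0.001]
ft_force: [0.2, 1.2, 0.7]
finger_gap: 0.0386
grasp_force: 0.0
[ 0.63673466 -0.28689252  0.11729465]
```

View pics/c6.png

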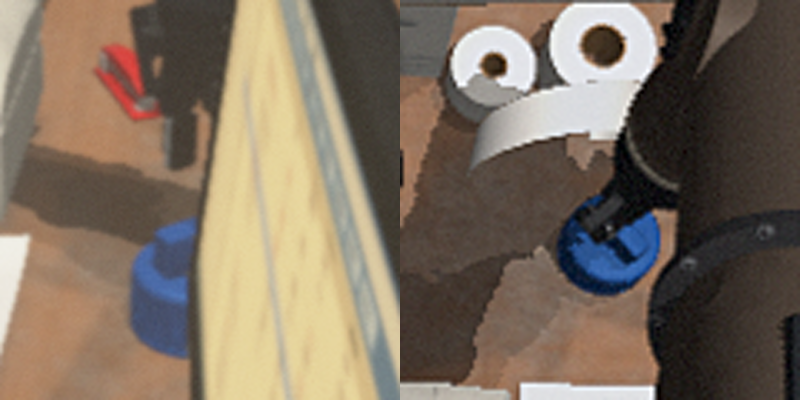

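The bar sits between the jaws, at (610,240) right in the top view. The monitor isn't touched, so I'll go down and grip.

```bash
python3 -m creep '[[[0.45,0.05,0,-2,0,0,0],[0.45,0.05,0,-4,0,0,0],[0.45,0.05,0,-5,0,0,0],[0.45,0.05,0,-5,0,0,0],[0,0.05,0,-5,0,0,0],[0,0.05,0,-5,0,0,0],[0,0.05,0,-5,0,0,0],[0,0.05,0,-5,0,0,0]]]' 60; python3 -m creep '[[[0,-0.5,0.2,1,0,0,0],[0,-2,1,2,0,0,0],[0,-5,2,3,0,0,0],[0,-8,3,3,0,0,0],[0,-10,3,3,0,0,0],[0,-10,3,1.5,0,0,0],[0,-10,3,0.5,0,0,0],[0,-10,3,0.1,0,0,0],[0,-10,3,0.1,0,0,0]]]'; python3 -c "
from station import arm; s=arm.observe(); print(s['tool_pos'],s['ft_force'])"
```

```text
t: 22.4
tool_pos: [0.6392, -0.2873, 0.0699]
tool_rot: [0.0, 0.947, 0.322, 0.001]
ft_force: [1.6, -0.1, 2.1]
finger_gap: 0.0168
grasp_force: 60.2
t: 23.52
tool_pos: [0.539, -0.257, 0.0698]
tool_rot: [-0.0, 0.947, 0.322, -0.0]
ft_force: [-0.5, 0.4, 1.0]
finger_gap: 0.017
grasp_force: 59.9
[ 0.53903496 -0.25697614  0.069842  ] [-0.53750231  0.37865483  1.02014837]
```

```bash
python3 -m creep '[[[0.45,0,0,0,0,0,0],[0.45,0,0,0,0,0,0],[0.45,0,0,0,0,0,0],[0.45,0,0,4,0,0,0],[0.45,2,3,8,0,0,0],[0.45,4,8,12,0,0,0],[0.45,4,14,12,0,0,0],[0.45,4,14,12,0,0,0]]]'
python3 - <<'E'
from h import *
from station import eyes,arm
print(arm.observe()["tool_pos"])
for n in("side","top"):
    d=eyes.snapshot(n); np.savez(f"{n}7.npz",**d); X=pts(d)
    k=(np.hypot(X[...,0]-.533,X[...,1]+.262)<.055)
    m=k&(X[...,2]>.068)&(X[...,2]<.09); q=X[m]
    if len(q): print(n,"bar",len(q),np.median(q[:,2]),cv2.minAreaRect(q[:,:2].astype(np.float32)))
    W=np.array([plane(d,u,v,.077)[:2] for v,u in zip(*np.nonzero(m&(X[...,2]>.073)))],np.float32)
    if len(W): print(" rect77",cv2.minAreaRect(W),W.mean(0))
    q=X[k&(X[...,2]>.040)&(X[...,2]<.054)]; print(" roof",len(q),np.median(q[:,2]),cv2.minEnclosingCircle(q[:,:2].astype(np.float32)))
    H,S,V=cv2.split(cv2.cvtColor(d["img"],cv2.COLOR_RGB2HSV)); 
    b=max(blobs(k&(H>100)&(H<125)&(S>130)),key=lambda b:b[1]); print(" mask",b[0],b[1])
E
```

```text
t: 24.52
tool_pos: [0.5795, -0.1103, 0.1911]
tool_rot: [-0.001, 0.945, 0.326, 0.001]
ft_force: [-0.9, -0.4, -0.0]
finger_gap: 0.0385
grasp_force: 0.0
[ 0.57949429 -0.11032996  0.19111379]
side bar 229 0.07690401726902173 ((0.5321817994117737, -0.26440510153770447), (0.052536364644765854, 0.02044556848704815), 38.53373336791992)
 rect77 ((0.5326073169708252, -0.26666462421417236), (0.054889608174562454, 0.024553652852773666), 37.95531463623047) [ 0.531988   -0.26593745]
 roof 555 0.047701732638077574 ((0.532707929611206, -0.26512736082077026), 0.03943099454045296)
 mask [296.0123839  266.74303406] 323
 roof 0 nan ((0.0, 0.0), 0.0)
  return _methods._mean(a, axis=axis, dtype=dtype,
  ret = ret.dtype.type(ret / rcount)
Traceback (most recent call last):
ValueError: max() iterable argument is empty
```

```bash
python3 -m creep '[[[0.45,-3,6,0,0,0,0],[0.45,-6,12,0,0,0,0],[0.45,-8,18,0,0,0,0],[0.45,-8,18,0,0,0,0]]]'
cat > m.py <<'E'
from h import *
from station import eyes,arm
print(arm.observe()["tool_pos"])
for n in("side","top"):
    d=eyes.snapshot(n); np.savez(f"{n}8.npz",**d); X=pts(d)
    k=(np.hypot(X[...,0]-.533,X[...,1]+.262)<.055)
    m=k&(X[...,2]>.068)&(X[...,2]<.09); q=X[m]
    if len(q)<20: print(n,"hidden");continue
    print(n,"bar",len(q),np.median(q[:,2]),cv2.minAreaRect(q[:,:2].astype(np.float32)))
    q=X[k&(X[...,2]>.040)&(X[...,2]<.054)]; print(" roof",len(q),np.median(q[:,2]),cv2.minEnclosingCircle(q[:,:2].astype(np.float32)))
    w=(np.abs(X[...,0]-.428)<.07)&(np.abs(X[...,1]+.366)<.08)
    q=X[w&(X[...,2]>.03)&(X[...,2]<.075)]; print(" can",len(q),cv2.minEnclosingCircle(q[:,:2].astype(np.float32)))
    q=X[w&(X[...,2]>.06)&(X[...,2]<.075)]; print(" neck",len(q),cv2.minEnclosingCircle(q[:,:2].astype(np.float32)))
E
python3 m.py
```

```text
t: 25.12
tool_pos: [0.4972, 0.0654, 0.1902]
tool_rot: [-0.001, 0.946, 0.323, -0.0]
ft_force: [1.1, 0.2, 0.1]
finger_gap: 0.0386
grasp_force: 0.0
[0.49719103 0.06541824 0.19018391]
side bar 235 0.07679763841009737 ((0.5322022438049316, -0.26468202471733093), (0.05153116583824158, 0.01982898637652397), 35.96653366088867)
 roof 552 0.047694984792871806 ((0.531684935092926, -0.2647826671600342), 0.0400770828127861)
 can 1514 ((0.4284282326698303, -0.3695315718650818), 0.039587587118148804)
 neck 461 ((0.42919921875, -0.3685559630393982), 0.03599962592124939)
top bar 143 0.0761917181310806 ((0.5316275954246521, -0.2612419128417969), (0.05151500180363655, 0.019152764230966568), 39.345218658447266)
 roof 473 0.0465446539368562 ((0.5315253734588623, -0.2617761492729187), 0.03964214026927948)
 can 556 ((0.42798274755477905, -0.3651123642921448), 0.04050528258085251)
 neck 171 ((0.4273340702056885, -0.36463043093681335), 0.035430796444416046)
```

```bash
python3 -m creep '[[[0.45,1,-6,0,0,0,0],[0.45,2,-12,0,0,0,0],[0.45,3,-18,0,0,0,0],[0.45,3.4,-24,-1,0,0,0],[0.45,3.4,-30,-3,0,0,0],[0.45,3.4,-32.8,-4,0,0,0],[0.45,3.4,-32.8,-6,0,0,0],[0.45,3.4,-32.8,-6,0,0,0]]]'; python3 -c "
from station import arm; s=arm.observe(); print(s['tool_pos'],s['ft_force'])"
```

```text
t: 26.22
tool_pos: [0.5303, -0.2682, 0.1284]
tool_rot: [-0.001, 0.948, 0.319, -0.002]
ft_force: [-0.9, 1.2, 0.9]
finger_gap: 0.0383
grasp_force: 0.0
[ 0.53025089 -0.26816213  0.12841267] [-0.85990015  1.23445588  0.88311144]
```

```bash
python3 -m creep '[[[0.45,0,0,-1,0,0,0],[0.45,0,0,-2,0,0,0],[0.45,0,0,-2,0,0,0],[0.45,0,0,-2,0,0,0]]]'
```

```text
t: 26.72
tool_pos: [0.5328, -0.2651, 0.1104]
tool_rot: [0.0, 0.947, 0.322, 0.0]
ft_force: [0.5, -0.7, 0.2]
finger_gap: 0.0387
grasp_force: 0.0
```

```bash
python3 -m creep '[[[0.45,-0.1,0.25,0,0,0,0],[0.45,-0.1,0.25,-2,0,0,0],[0.45,-0.1,0.25,-4,0,0,0],[0.45,-0.1,0.25,-4.5,0,0,0],[0.45,-0.1,0.25,-4.5,0,0,0],[0,-0.1,0.25,-4.5,0,0,0],[0,-0.1,0.25,-4.5,0,0,0],[0,-0.1,0.25,-4.5,0,0,0],[0,-0.1,0.25,-4.5,0,0,0],[0,-0.1,0.25,-4.5,0,0,0]]]' 100
```

```text
t: 27.98
tool_pos: [0.5321, -0.2629, 0.0662]
tool_rot: [0.0, 0.947, 0.322, 0.001]
ft_force: [-1.8, 1.1, 5.7]
finger_gap: 0.016
grasp_force: 98.5
```

```bash
python3 -m creep '[[[0,0,0,4,0,0,0],[0,0,0,9,0,0,0],[0,-1,-1,13,0,0,0],[0,-4,-4,13,0,0,0],[0,-7,-7,13,0,0,0],[0,-9.5,-9.5,13,0,0,0],[0,-10.4,-10.35,13,0,0,0],[0,-10.4,-10.35,11,0,0,0],[0,-10.4,-10.35,11,0,0,0],[0,-10.4,-10.35,11,0,0,0]]]'
python3 - <<'E'
from h import *
from station import eyes,arm
np.set_printoptions(precision=4,suppress=True)
s=arm.observe();t=s["tool_pos"];print(t,s["tool_rot"],s["ft_force"])
o=[]
for n in("side","top"):
    d=eyes.snapshot(n); np.savez(f"{n}9.npz",**d); X=pts(d);o.append(d["img"])
    H,S,V=cv2.split(cv2.cvtColor(d["img"],cv2.COLOR_RGB2HSV))
    k=(np.hypot(X[...,0]-t[0],X[...,1]-t[1])<.055)
    blue=k&(H>100)&(H<125)&(S>100)
    for lo,hi in((.10,.15),):
        q=X[blue&(X[...,2]>lo)&(X[...,2]<hi)]
        if len(q)>20:
            from scipy.optimize import least_squares
            f=lambda p:np.hypot(q[:,0]-p[0],q[:,1]-p[1])-.04
            print(n,"cap wall fit",len(q),least_squares(f,t[:2],loss="soft_l1",f_scale=.001).x)
            for a,b in((.105,.12),(.12,.135),(.135,.15)):
                g=q[(q[:,2]>a)&(q[:,2]<b)]; 
                if len(g)>15: print("  x-mid",a,(np.percentile(g[:,0],1)+np.percentile(g[:,0],99))/2,len(g))
    q=X[(X[...,2]>.048)&(X[...,2]<.062)&(np.hypot(X[...,0]-.428,X[...,1]+.367)<.05)]
    g=lambda p:np.hypot(q[:,0]-p[0],q[:,1]-p[1])-.033
    if len(q)>20 and n=="side":
        q=q[q[:,1]<-.375]; print(n,"neck fit",len(q),least_squares(g,[.428,-.367],loss="soft_l1",f_scale=.001).x)
a=cv2.resize(o[0][210:340,165:295],(400,400),interpolation=2); b=cv2.resize(o[1][190:310,380:500],(400,400),interpolation=2)
cv2.imwrite("pics/c9.png",np.hstack([a,b])[:,:,::-1])
E
```

```text
t: 29.22
tool_pos: [0.4283, -0.3657, 0.1757]
tool_rot: [0.0, 0.947, 0.322, 0.0]
ft_force: [-0.7, 0.5, -0.5]
finger_gap: 0.0159
grasp_force: 97.9
[ 0.4283 -0.3657  0.1757] [0.     0.9467 0.3221 0.0002] [-0.7134  0.5372 -0.5018]
side cap wall fit 68 [ 0.4287 -0.3646]
  x-mid 0.105 0.4308647907278892 38
  x-mid 0.135 0.4241962416032967 25
side neck fit 379 [ 0.4271 -0.3667]
top cap wall fit 128 [ 0.4287 -0.3659]
  x-mid 0.105 0.42381637364154656 23
  x-mid 0.12 0.42416677385300205 46
  x-mid 0.135 0.42504901891497515 59
```

View pics/c9.png

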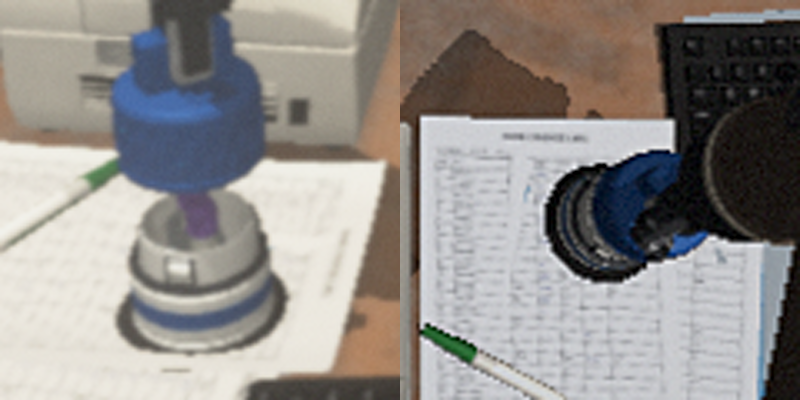

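The cap hangs level above the canister, at (190,125) in the left crop, with the neck below at (200,225). I'll refine the offset between them.

Run:
```python
from h import *
from scipy.optimize import least_squares
np.set_printoptions(precision=4,suppress=True)
d=load("side9");X=pts(d)
def fit(lo,hi,r):
    m=(X[...,2]>lo)&(X[...,2]<hi)&(np.hypot(X[...,0]-.428,X[...,1]+.367)<r+.006)&(X[...,1]<-.372)
    q=X[m]; f=lambda p:np.hypot(q[:,0]-p[0],q[:,1]-p[1])-r
    # silhouette centre: per row mean of extreme columns -> ray to plane y
    x=[];
    for v in np.unique(np.nonzero(m)[0]):
        u=np.nonzero(m[v])[0]
        if len(u)>10: 
            z=np.median(X[v,u,2]); u0=(u.min()+u.max())/2; c,rr=ray(d,u0,v); x.append((c+rr*(-.367-c[1])/rr[1])[0])
    return len(q),least_squares(f,[.428,-.367],loss="soft_l1",f_scale=.001).x,"sil x",np.median(x),len(x)
print("cap",fit(.114,.150,.040)); print("neck",fit(.048,.063,.033)); print("pot",fit(.012,.040,.040))
```

```text
cap (923, array([ 0.4282, -0.3644]), 'sil x', np.float64(0.42630500519368714), 24)
neck (419, array([ 0.4271, -0.3665]), 'sil x', np.float64(0.4233441287940727), 15)
pot (582, array([ 0.4275, -0.3653]), 'sil x', np.float64(0.42377706026971473), 18)
```

```bash
python3 -m creep '[[[0,-0.05,-0.07,-1,0,0,0],[0,-0.05,-0.07,-3,0,0,0],[0,-0.05,-0.07,-3.7,0,0,0],[0,-0.05,-0.07,-3.7,0,0,0],[0,-0.05,-0.07,-4.1,0,0,0],[0,-0.05,-0.07,-4.5,0,0,0],[0,-0.05,-0.07,-4.7,0,0,0],[0,-0.05,-0.07,-4.7,0,0,0]]]' 100; python3 -c "
from station import arm; s=arm.observe(); print(s['tool_pos'],s['ft_force'],s['torque'])"
```

```text
t: 30.32
tool_pos: [0.4272, -0.3669, 0.1283]
tool_rot: [0.0, 0.947, 0.322, 0.0]
ft_force: [-0.6, 0.6, -0.4]
finger_gap: 0.0159
grasp_force: 98.0
[ 0.42722992 -0.36692173  0.12828351] [-0.57370306  0.64530025 -0.42024288] [ 0.09048229 -0.07298419 -0.02718312]
```

```bash
python3 -m creep '[[[0,0,0,-0.2,0,0,0],[0,0,0,-0.4,0,0,0],[0,0,0,-0.6,0,0,0],[0,0,0,-0.8,0,0,0],[0,0,0,-0.8,0,0,0]]]'; python3 -m creep '[[[0,0,0,-0.2,0,0,0],[0,0,0,-0.4,0,0,0],[0,0,0,-0.6,0,0,0],[0,0,0,-0.6,0,0,0]]]'; python3 -c "
from station import arm; s=arm.observe(); print(s['tool_pos'],s['ft_force'],s['torque'])"
```

```text
t: 30.95
tool_pos: [0.4274, -0.3667, 0.1203]
tool_rot: [0.0, 0.947, 0.322, 0.0]
ft_force: [1.0, 1.5, -0.2]
finger_gap: 0.016
grasp_force: 97.9
t: 31.45
tool_pos: [0.4269, -0.3668, 0.1141]
tool_rot: [-0.0, 0.947, 0.322, -0.0]
ft_force: [1.4, 2.5, 0.1]
finger_gap: 0.0165
grasp_force: 98.4
[ 0.42694871 -0.36676319  0.11408518] [1.38953444 2.46024232 0.10162011] [ 0.45299367 -0.15156292 -0.03995231]
```

```bash
python3 -m creep '[[[0,0.05,0,-0.2,0,0,0],[0,0.05,0,-0.4,0,0,0],[0,0.05,0,-0.4,0,0,0],[0,0.05,0,-0.4,0,0,0]]]' 110; python3 -c "
from station import arm; s=arm.observe(); print(s['tool_pos'],s['ft_force'],s['torque'])"
```

```text
t: 31.95
tool_pos: [0.4273, -0.367, 0.111]
tool_rot: [0.0, 0.947, 0.321, -0.0]
ft_force: [-2.1, 3.7, 11.0]
finger_gap: 0.0159
grasp_force: 110.5
[ 0.42734831 -0.36700142  0.11101902] [-2.11224554  3.72271279 10.99908215] [ 0.97227174  0.64679129 -0.01452509]
```

```bash
python3 -m creep '[[[0,0,0,-0.1,0,0,0],[0,0,0,-0.15,0,0,0],[0,0,0,-0.15,0,0,0],[0,0,0,-0.15,0,0,0]]]' 120; python3 -c "
from station import arm; s=arm.observe(); print(s['tool_pos'],s['ft_force'],s['torque'])"
```

```text
t: 32.45
tool_pos: [0.4274, -0.3671, 0.1108]
tool_rot: [0.0, 0.947, 0.321, 0.0]
ft_force: [-7.1, 6.9, 26.7]
finger_gap: 0.0158
grasp_force: 119.8
[ 0.42744158 -0.36709354  0.1108419 ] [-7.13915863  6.85227575 26.69495161] [1.72979134 1.63306724 0.01510291]
```

```bash
python3 -m creep '[[[0,0,0,0,0,0,0],[0,0,0,0,0,0,0],[0,0,0,0,0,0,0],[0,0,0,0,0,0,0],[0,0,0,0,0,0,0],[0,0,0,0,0,0,0]]]'
python3 - <<'E'
from h import *
from station import eyes
o=[eyes.snapshot(n)["img"] for n in("side","top")]
a=cv2.resize(o[0][230:340,175:285],(400,400),interpolation=2); b=cv2.resize(o[1],(400,250))
b=np.vstack([b,np.zeros((150,400,3),np.uint8)])
cv2.imwrite("pics/c10.png",np.hstack([a,b])[:,:,::-1])
E
```

```text
t: 33.2
tool_pos: [0.4274, -0.3671, 0.1108]
tool_rot: [0.0, 0.947, 0.321, 0.0]
ft_force: [-6.1, 7.4, 25.9]
finger_gap: 0.016
grasp_force: 119.8
```

View pics/c10.png

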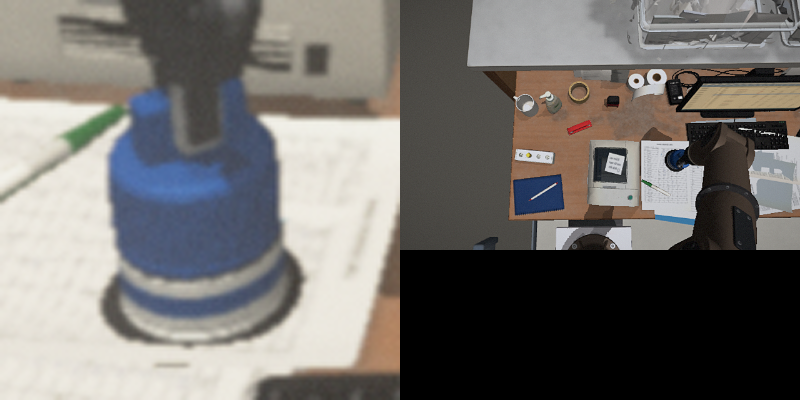

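The cap sits level on the shoulder, with its rim at about (195,270) in the left crop. The grip is steady at 26 N down, and the yellow tube and loose objects are undisturbed.

```bash
python3 -c "
from station import arm; print(arm.close_job())"
```

```text
the job is handed in; nothing more can be done
None
```

I handed the job in at 33 s: both purple-topped tubes are in the canister, and the gripper still holds the blue cap pressed home at about 26 N, its mouth about 45 mm up (seal fully squeezed), with the yellow tube, sanitiser, stapler and stamp left in place.

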